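# Shut off one air line at the bench manifold

## Task

Shut off the air line whose valve carries the tag: push the loose flat cover of the manifold box along its guides, all the way to the stop, and then push the lever with the round tag disc clockwise until it is fully shut. Only push, and gently: do not grip or force the cover or the valve, and do not lift the cover out of its guides. The other two valves stay open, and the things lying about on the bench stay where they are.

Things in the scene. Friction and masses are not known exactly. Their poses are not given: they have to be found in the camera images.
- airbox: Grey sheet-steel air manifold box fixed to the bench, 188 mm (x) by 590 mm (y). Origin: on the bench under the centre of its valve opening; y runs along the box to its closed half with the pressure gauge. Opening: x -72..72, y -146..146 mm, rim 100 mm above the bench; end wall at y -150 also 100 mm high. Guide strips on both long sides, 112 mm high. Three hose couplers on the front (-x), out to x -136 mm, 44 mm up.
- box_stop (a point): Middle of the stop: the box's end plate beyond its fixed, closed deck (99 mm high), 436 mm along the box's +y from its origin and 112 mm high. The cover slides over the deck until its leading edge meets this plate; the point is 106 mm above the bench.
- cover: Loose flat aluminium cover, 176 mm (x) by 290 mm (y), 4 mm thick, 0.4 to 0.85 kg, lying on the rim between the guide strips, 2 mm play a side. Origin: centre of its underside, 100 mm above the bench; axes as the box. It starts hiding the valves, at y 0 to 20 mm in the box frame; pushed along the box's +y (takes about 2 to 10 N) it meets the stop with its origin at y 291 mm.
- cover_lip (a point): Middle of the outer (-y) face of the cover's lip: the cover's -y edge is turned up into a lip 130 mm long (x), 4 mm thick, standing 20 mm above the cover, from 104 to 124 mm above the bench. Push on this face towards the box's +y to slide the cover.
- valve_tagged: The tagged valve with its lever. Origin: on the bench, on the lever's upright turning axis. The three valves stand in a row in the opening, axes at x 15 mm, y -92, -16 and 60 mm in the box frame; which place is the tagged one's changes. The pipes and valve bodies under the levers reach 61 mm above the bench, a manifold bar at x 35..71 mm reaches 62 mm.
- tagged_grip (a point): Point in the tagged lever, 46 mm from its turning axis, 85 mm above the bench, below its tag. Lever: flat steel with a black sleeve 15 mm wide, 79 to 91 mm above the bench, ending 60 mm from the axis. Tag: round plain metal disc 28 mm in diameter, 3 mm thick, riveted on top, centred on this point. The two plain levers are alike but without a disc.
- lever_tagged (a joint): Angle of the tagged lever, rad. 0: open, lever along the box's -x (in line with its outlet). Grows clockwise seen from above; 1.571: shut, against its stop, lever along the box's +y. Starts between 0 and 0.35. Stays where it is left; turning takes 0.12 N m, about 2.6 N at the tag.
- lever_plain1 (a joint): Angle of one plain lever, same meaning. Starts between 0 and 0.1 (open).
- lever_plain2 (a joint): Angle of the other plain lever, same meaning. Starts between 0 and 0.1 (open).
- plain1_stem (a point): Turning axis of one plain valve, 85 mm above the bench.
- plain2_stem (a point): Turning axis of the other plain valve, 85 mm above the bench.
- can_mid (a point): Middle of a standing blue spray can, 56 mm in diameter, 175 mm tall, loose.
- file_mid (a point): Middle of a flat file with a round wooden handle, about 295 mm long (its x), 23 mm thick, lying loose in front of the box.
- roll_mid (a point): Middle of a small upright roll of abrasive, 60 mm in diameter, 50 mm tall, loose, behind the box.
- knife_mid (a point): Middle of an unfinished knife, about 200 mm long (its x), 20 mm thick, lying loose behind the box.

How it is judged:
On the way, in this order (a step that is already met when the one before it is completed fails the run):
1. the cover has been slid to its stop (y of cover in the frame of airbox above 0.271 m), for 0.1 s.
2. the tagged lever has been pushed shut (value of joint lever_tagged above 1.45 rad), for 0.1 s.
At the end, for the whole second after the job is handed in: The cover lies flat (within 6 mm of its rest height) in its guides within 20 mm of its stop, the tagged lever is within 0.12 rad of its shut stop and at rest, the two plain levers are still open (under 0.25 rad), and the can, file, roll and knife are within 20 mm of where they were (y of cover in the frame of airbox above 0.271 m and z of cover in the frame of airbox between 0.094 and 0.106 m and angle between cover's own z axis and vertical below 0.05 rad and value of joint lever_tagged above 1.45 rad and velocity of joint lever_tagged between -0.05 and 0.05 rad/s and value of joint each of lever_plain1, lever_plain2 below 0.25 rad and distance of each of can_mid, file_mid, roll_mid, knife_mid from where it was at the start of the episode below 0.02 m); the robot touches nothing.
It fails at once if the fingers bear on the cover or the tagged valve with over 38 N (gripped or forced: a push needs under 15 N) (contact force between the fingers and cover above 38 N or contact force between the fingers and valve_tagged above 38 N).
It fails at once if the cover is lifted more than 12 mm off its ledges or tipped up by more than 0.1 rad (z of cover in the frame of airbox above 0.112 m or angle between cover's own z axis and vertical above 0.1 rad).
It fails at once if a plain valve is turned (over 0.25 rad) (value of joint any of lever_plain1, lever_plain2 above 0.25 rad).
It fails at once if a bystanding thing is moved or lifted by more than 20 mm (distance of any of can_mid, file_mid, roll_mid, knife_mid from where it was at the start of the episode above 0.02 m).
It also fails if it takes over 53 s, if anything falls off the work surface, if the arm or the gripper's body presses on something with over 40 N, if the wrist force passes 120 N, or if a joint passes its speed limit or range.

## Robot

A 7-joint arm with a two-finger parallel gripper is mounted at the origin on the work surface. World frame = base frame: x ahead of the robot, y to its left, z up, the work surface at z = 0. Lengths are in m, angles in rad, forces in N, time in s.
With the tool pointing down it reaches from about 0.35 to 0.9 m from the base axis. Payload 8.1 kg.
Tool frame: the origin (TCP) lies between the finger pads; the fingertips stand 11 mm ahead of it and the grasp point (between the pads) lies 8 mm behind it; z points along the fingers, y is the line along which they close (so a half turn about z gives the same grasp; the last joint's range is limited). The gripper opens to 92 mm and grips with 3 to 60 N. Pads are 19 mm wide; open, the fingers measure 130 mm over their backs; the gripper's body (75 mm by 190 mm) begins 47 mm behind the grasp point.
Start: joints at [1.041, 0.434, 0.025, 1.573, -0.012, 1.134, -0.075], TCP at [0.259, -0.569, 0.238] pointing down, gripper open.
Joint ranges: [-2.62, 2.62], [-0.44, 2.09], [-1.27, 1.32], [0.08, 2.57], [-1.32, 4.46], [0.12, 2], [-2.74, 2.74]. Speed limits (rad/s): [2.22, 2.22, 3.01, 3.01, 3.14, 3.14, 3.14].

## Interface

Orientations are given as a rotation vector (axis times angle).
In Python, from cell import observe, get_image, camera_params, sign_off gives the robot as it stands.
- The arm moves only by the shell command python3 -m pendant 'ROWS' [FORCE]. ROWS is JSON, one flat list of numbers, 7 for each row, row after row: the shift along the tool's x, y, z in m, then the turn, a rotation vector about the tool's x, y, z in rad, then the finger opening in m, from 0 to 0.0918. In form: [dx, dy, dz, rx, ry, rz, jaw, dx, dy, dz, rx, ry, rz, jaw, ...]. A call has 1 to 10 rows; each row shifts and turns the commanded pose from where the row before left it, along the tool's axes as they then stand; what a row does not reach is not made up. A row lasts 1/8 s, in which the tool goes at most 62.5 mm and 10.7 degrees, less where a joint would pass 70% of its speed; a pose out of reach is approached as far as the arm can. A call is refused whole if a number of a shift passes 0.0625 or a number of a turn 0.188, either way. A call with a gripper value outside its range is refused whole. The fingers move at their own pace and stop on an object; FORCE is the grip in N (left out, the last holds). Time passes only in rows, so rows that do not move let the fingers close. It gives the time, the measured TCP pose, the force, the opening and the grip force at its end, in the units of the state.
- observe(): the state, without advancing time (a new reading comes with each control period).
- get_image(name): name is "scene" or "top"; returns the picture (480x640x3 uint8, red, green, blue); there is no depth.
- camera_params(name): a dict with "intrinsics" (3x3 intrinsics, pixels), "eye" and "rotation" of the camera in the world. Camera axes: x right, y down, z forward; pixel columns grow to the right and rows downward; lengths in m; the calibration is good to about 2 mm. A picture is of the moment at which its call begins. camera_params takes no time and is no camera call.
- sign_off(): hands the job in; it is judged then, once.
The state is a dict: "clock": time; "joints": joint angles; "dq": joint speeds; "joint_efforts": joint torques, N m; "position": TCP position; "ee_rot": TCP orientation; "force": force on the tool from outside, world axes, zero at the start; "ft_torque": the same for the moment, N m; "width": opening from 0.0 (shut) to 1.0 (fully open); "gripper_force": force on a finger pad.
Only numpy, scipy, OpenCV 4.12 (cv2) and the standard library are available. Lean on these libraries where they do the work, as an engineer would, in place of code of your own. Each camera call takes 0.05 s, during which the arm holds its last target. There are 200 camera calls.

## Working session

There is one attempt and no reset: what is moved stays moved. The work goes in short steps, Python scripts to look and compute and a shell command to move; the robot and the scene stay as the last step left them, time stands still between calls to the robot, and variables do not carry over. Pictures are saved under pics/ and viewed, at most 10 in all, crops included, and the job is handed in when it is done.

```bash
mkdir -p pics; python3 - <<'E'
from cell import *
import cv2
for n in("scene","top"):
    cv2.imwrite(f"pics/{n}0.png",cv2.cvtColor(get_image(n),cv2.COLOR_RGB2BGR))
    p=camera_params(n);print(n,p)
o=observe();print(o)
E
```

```text
scene {'intrinsics': array([[596.41008278,   0.        , 307.37101851],
       [  0.        , 596.41008278, 238.70993728],
       [  0.        ,   0.        ,   1.        ]]), 'eye': array([1.22920851, 0.18664595, 1.03570007]), 'rotation': array([-1.67688215, -2.0751149 ,  0.6629601 ])}
top {'intrinsics': array([[474.51696676,   0.        , 316.44730032],
       [  0.        , 474.51696676, 232.21583429],
       [  0.        ,   0.        ,   1.        ]]), 'eye': array([0.3847786 , 0.03752862, 1.00570962]), 'rotation': array([-2.10198756,  2.11283365, -0.16161003])}
{'clock': 0.1, 'joints': array([ 1.04141796,  0.43513776,  0.02495867,  1.57403076, -0.01159924,
        1.13401859, -0.07507654]), 'dq': array([-0.00172503, -0.00019392, -0.00074752, -0.00093155,  0.0012476 ,
       -0.00075158,  0.00041159]), 'joint_efforts': array([ 2.87544659e-03, -6.69124389e+01,  9.88154523e-01, -3.15151584e+01,
       -6.04663161e-02,  3.74224700e-02,  9.03991975e-06]), 'position': array([ 0.25847935, -0.56853567,  0.2370234 ]), 'ee_rot': array([-3.06899486e+00, -6.64962914e-01,  6.72868520e-04]), 'force': array([-0.17011041, -0.31123351, -0.41016331]), 'ft_torque': array([0.01085063, 0.02933929, 0.00435663]), 'gripper_force': 0.0, 'width': 1.0001703152006995}
```

View pics/top0.png

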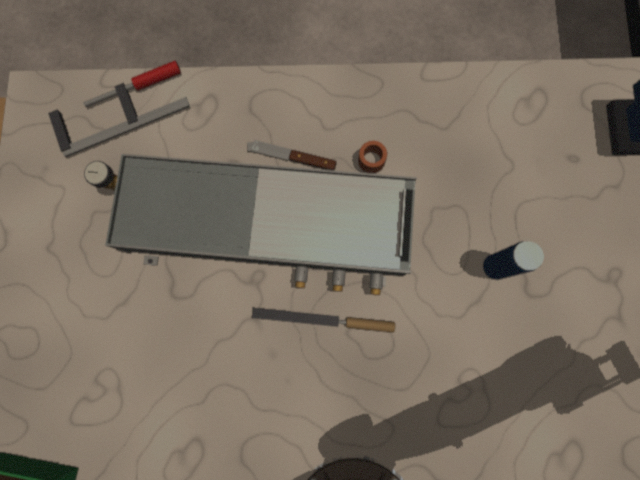

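View pics/scene0.png

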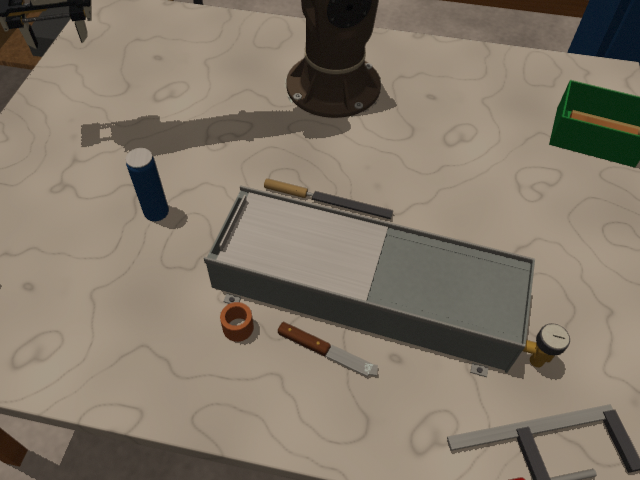

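The top view shows the box with corners at about (123,156), (415,180), (408,271) and (108,246). The cover's lip is at x≈400, the can at (527,257), the file at (252–395, 313–325) and the roll at (372,155). The scene view agrees with this.

```bash
cat > h.py <<'E'
import numpy as np,cv2
from cell import *
from scipy.spatial.transform import Rotation as R
def ray(n,uv,z):
    p=camera_params(n);uv=np.atleast_2d(np.array(uv,float))
    d=np.c_[uv,np.ones(len(uv))]@np.linalg.inv(p['intrinsics']).T@R.from_rotvec(p['rotation']).as_matrix().T
    return p['eye']+d*((z-p['eye'][2])/d[:,2])[:,None]
def proj(n,P):
    p=camera_params(n);c=(np.atleast_2d(P)-p['eye'])@R.from_rotvec(p['rotation']).as_matrix()
    q=c@p['intrinsics'].T;return q[:,:2]/q[:,2:]
E
python3 - <<'E'
from h import *
print(R.from_rotvec(camera_params('top')['rotation']).as_matrix().round(2))
B=ray('top',[(123,156),(415,180),(408,271),(108,246)],.112);print(B.round(4))
for i in range(4):print(np.linalg.norm(B[i]-B[i-1]),end=' ')
S=ray('scene',[(532,260),(524,358),(208,261),(244,189)],.112);print(S.round(4))
print('can',ray('top',[(527,257)],.175),'file',ray('top',[(252,313),(395,325)],.01),'roll',ray('top',[(373,152)],.05))
im=cv2.imread('pics/top0.png')[140:290,90:430]
a=cv2.resize(im,None,fx=2.3,fy=2.3,interpolation=cv2.INTER_CUBIC);cv2.imwrite('pics/c1.png',a)
E
```

```text
[[-0.   -0.98  0.19]
 [-1.    0.01  0.03]
 [-0.03 -0.19 -0.98]]
[[ 0.7135  0.4568  0.112 ]
 [ 0.6561 -0.1236  0.112 ]
 [ 0.4789 -0.1034  0.112 ]
 [ 0.5307  0.4725  0.112 ]]
0.18352527087686427 0.5832075144130703 0.1783820011281191 0.5782424209586456 [[ 0.5379  0.4731  0.112 ]
 [ 0.7422  0.4586  0.112 ]
 [ 0.6678 -0.1159  0.112 ]
 [ 0.4848 -0.0977  0.112 ]]
can [[ 0.49551517 -0.29999491  0.175     ]] file [[ 0.40391001  0.20628979  0.01      ]
 [ 0.37891932 -0.0888466   0.01      ]] roll [[ 0.73745481 -0.04925048  0.05      ]]
```

View pics/c1.png

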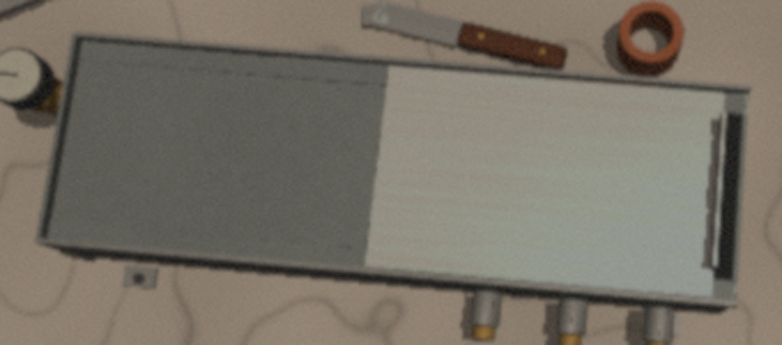

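Close up, the cover's leading edge runs from crop (388,66) to (366,266) and the top of the lip from (722,112) to (712,268). I'll work out the box frame and the approach in tool axes.

```bash
cat >> h.py <<'E'
yaw=-0.095
BX=np.array([np.cos(yaw),np.sin(yaw),0]);BY=np.array([-np.sin(yaw),np.cos(yaw),0])
O=np.array([.583,.031,0])
def box(P):
    d=np.atleast_2d(P)-O;return np.c_[d@BX,d@BY,d[:,2]]
def st():
    o=observe();M=R.from_rotvec(o['ee_rot']);T=R.from_matrix(np.c_[BY,BX,[0,0,-1]])
    print('t',round(o['clock'],2),'box',box(o['position']).round(4)[0],'F',(np.array(o['force'])@np.c_[BX,BY,[0,0,1]]).round(1),'turn left',(M.inv()*T).as_rotvec().round(3),'w',round(float(o['width']),3))
E
python3 - <<'E'
from h import *
c=lambda L:np.array(L)/2.3+[90,140]
print('guide corners',box(ray('top',c([(76,37),(750,90),(736,303),(40,243)]),.112)).round(4))
print('lead',box(ray('top',c([(388,66),(366,266)]),.104)).round(4))
print('lip',box(ray('top',c([(722,112),(712,268)]),.124)).round(4))
print('scene corners',box(ray('scene',[(533,261),(208,261),(244,189)],.112)).round(4))
print('scene lead',box(ray('scene',[(388,227),(367,300)],.104)).round(4))
st()
o=observe();M=R.from_rotvec(o['ee_rot']);t=O+BY*-.185+[0,0,.237]
print('tool shift now',(M.inv().apply(t-o['position'])).round(3))
E
```

```text
guide corners [[ 0.0894  0.4361  0.112 ]
 [ 0.0894 -0.149   0.112 ]
 [-0.0919 -0.1475  0.112 ]
 [-0.0934  0.4359  0.112 ]]
lead [[ 0.0879  0.1617  0.104 ]
 [-0.0875  0.1599  0.104 ]]
lip [[ 0.0646 -0.1251  0.124 ]
 [-0.0667 -0.1248  0.124 ]]
scene corners [[-0.0852  0.4378  0.112 ]
 [ 0.0984 -0.1382  0.112 ]
 [-0.0856 -0.1374  0.112 ]]
scene lead [[-0.0865  0.1621  0.104 ]
 [ 0.0848  0.1629  0.104 ]]
t 0.1 box [-0.2662 -0.6276  0.237 ] F [-0.1 -0.3 -0.4] turn left [-1.000e-03 -1.000e-03 -1.049e+00] w 1.0
tool shift now [ 0.451 -0.251  0.   ]
```

```bash
python3 -m pendant '[0,0,0,0,0,-0.175,0, 0,0,0,0,0,-0.175,0, 0,0,0,0,0,-0.175,0, 0,0,0,0,0,-0.175,0, 0,0,0,0,0,-0.175,0, 0,0,0,0,0,-0.174,0]' 10; python3 -m pendant '[0.04,0.025,0,0,0,0,0, 0.04,0.025,0,0,0,0,0, 0.045,0.025,0,0,0,0,0, 0.045,0.025,0,0,0,0,0, 0.045,0.025,0,0,0,0,0, 0.045,0.025,0,0,0,0,0, 0.045,0.025,0,0,0,0,0, 0.045,0.03,0,0,0,0,0, 0.045,0.03,0,0,0,0,0, 0.04,0.03,0,0,0,0,0]'; python3 -c "from h import *;st()"
```

```text
clock: 0.85
position: [0.2585, -0.5687, 0.2373]
ee_rot: [-2.318, -2.119, -0.0]
force: [0.1, -0.5, -0.3]
width: 0.394
gripper_force: 0.0
clock: 2.1
position: [0.5646, -0.1593, 0.2375]
ee_rot: [-2.324, -2.114, 0.0]
force: [-0.2, -0.8, -0.2]
width: 0.004
gripper_force: 0.0
t 2.1 box [-0.0003 -0.1912  0.2375] F [-0.1 -0.8 -0.2] turn left [-0. -0.  0.] w 0.004
```

```bash
python3 -m pendant '[0,0,0.04,0,0,0,0, 0,0,0.04,0,0,0,0, 0,0,0.025,0,0,0,0, 0.01,0,0.012,0,0,0,0, 0.01,0,0,0,0,0,0, 0.01,0,0,0,0,0,0, 0.01,0,0,0,0,0,0, 0.01,0,0,0,0,0,0, 0.01,0,0,0,0,0,0]'; python3 - <<'E'
from h import *
st()
cv2.imwrite("pics/s1.png",cv2.cvtColor(get_image('scene'),cv2.COLOR_RGB2BGR)[120:330,150:450])
E
```

```text
clock: 3.22
position: [0.5698, -0.1023, 0.1213]
ee_rot: [2.324, 2.111, -0.001]
force: [-1.2, -6.5, 2.9]
width: 0.005
gripper_force: 3.4
t 3.23 box [-0.0005 -0.134   0.1213] F [-0.6 -6.6  2.9] turn left [ 0.001  0.002 -0.001] w 0.005
```

View pics/s1.png

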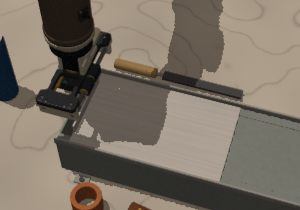

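The fingers are on the lip at about 6.5 N. I'll keep pushing.

```bash
python3 -m pendant '[0.015,0,0,0,0,0,0, 0.02,0,0,0,0,0,0, 0.02,0,0,0,0,0,0, 0.02,0,0,0,0,0,0, 0.02,0,0,0,0,0,0, 0.02,0,0,0,0,0,0, 0.02,0,0,0,0,0,0, 0.02,0,0,0,0,0,0, 0.02,0,0,0,0,0,0, 0.02,0,0,0,0,0,0]';python3 -c "from h import *;st()"
```

```text
clock: 4.53
position: [0.5885, 0.0906, 0.1212]
ee_rot: [2.325, 2.108, -0.003]
force: [-0.8, -7.9, 6.6]
width: 0.005
gripper_force: 4.4
t 4.53 box [-0.0002  0.0599  0.1212] F [-0.1 -7.9  6.6] turn left [ 0.001  0.003 -0.003] w 0.005
```

```bash
python3 -m pendant '[0.015,0,0,0,0,0,0, 0.015,0,0,0,0,0,0, 0.012,0,0,0,0,0,0, 0.01,0,0,0,0,0,0, 0.008,0,0,0,0,0,0, 0.004,0,0,0,0,0,0, 0.004,0,0,0,0,0,0]';python3 -c "from h import *;st()"
```

```text
clock: 5.4
position: [0.595, 0.1576, 0.1212]
ee_rot: [2.325, 2.108, -0.004]
force: [-1.0, -10.0, 6.9]
width: 0.004
gripper_force: 4.7
t 5.4 box [-1.000e-04  1.272e-01  1.212e-01] F [ -0.  -10.    6.9] turn left [ 0.001  0.004 -0.003] w 0.004
```

```bash
python3 -m pendant '[0.003,0,0,0,0,0,0, 0.003,0,0,0,0,0,0, 0.002,0,0,0,0,0,0]';python3 -c "from h import *;st()"; python3 -m pendant '[0.002,0,0,0,0,0,0]'
```

```text
clock: 5.78
position: [0.5957, 0.1656, 0.1212]
ee_rot: [2.325, 2.109, -0.003]
force: [-0.5, -8.5, 8.2]
width: 0.006
gripper_force: 4.7
t 5.78 box [-1.000e-04  1.352e-01  1.212e-01] F [ 0.3 -8.5  8.2] turn left [ 0.001  0.004 -0.003] w 0.006
clock: 5.9
position: [0.5957, 0.1658, 0.1212]
ee_rot: [2.325, 2.107, -0.007]
force: [-3.0, -16.9, 13.6]
width: 0.003
gripper_force: 8.7
```

The cover is at its stop: the arm stalled and the force rose. I'll back off, lift clear over the deck side and look.

```bash
python3 -m pendant '[-0.012,0,0,0,0,0,0, -0.012,0,-0.02,0,0,0,0, 0,0,-0.05,0,0,0,0, 0,0,-0.05,0,0,0,0, 0.05,0,-0.02,0,0,0,0, 0.055,0,0,0,0,0,0, 0.055,0,0,0,0,0,0, 0.05,0,0,0,0,0,0]'; python3 - <<'E'
from h import *
st()
t=get_image('top');s=get_image('scene')
cv2.imwrite('pics/t2full.png',cv2.cvtColor(t,cv2.COLOR_RGB2BGR));cv2.imwrite('pics/s2full.png',cv2.cvtColor(s,cv2.COLOR_RGB2BGR))
a=cv2.resize(t[150:300,240:440],None,fx=3,fy=3,interpolation=cv2.INTER_CUBIC)
cv2.imwrite('pics/t2.png',cv2.cvtColor(a,cv2.COLOR_RGB2BGR))
E
```

```text
clock: 6.9
position: [0.6129, 0.3574, 0.2624]
ee_rot: [-2.324, -2.113, -0.002]
force: [1.0, 0.1, 0.3]
width: 0.008
gripper_force: 0.0
t 6.9 box [-0.0012  0.3278  0.2624] F [1.  0.2 0.3] turn left [ 0.001 -0.002  0.   ] w 0.008
```

View pics/t2.png

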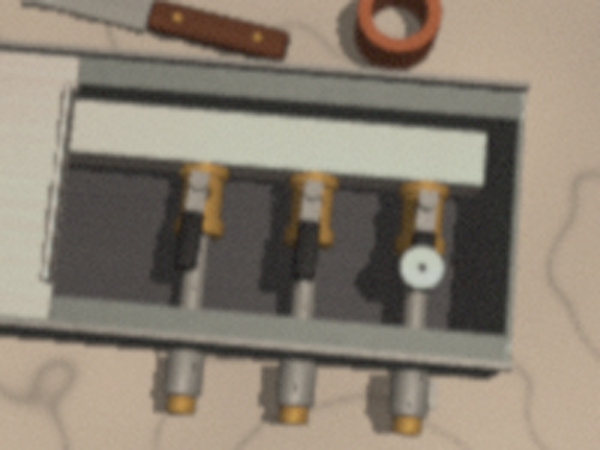

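View pics/s2full.png

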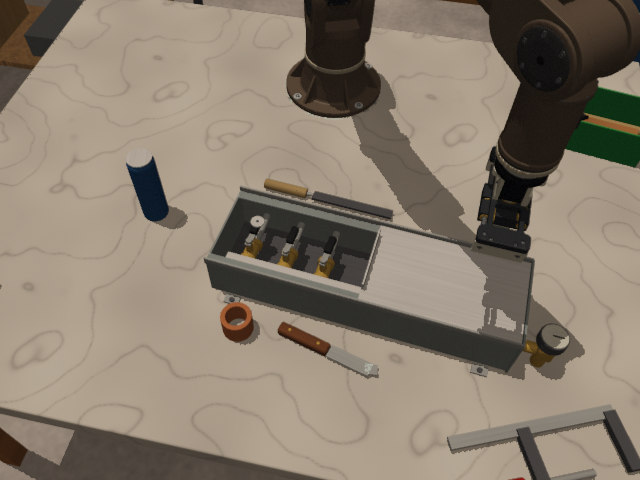

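The tag disc is at crop (422,267), so the tagged valve is the one nearest the end wall. The cover lies flat at the far end and nothing else has moved.

```bash
python3 - <<'E'
from h import *
print(box(ray('top',[(240+422/3,150+267/3)],.094)),box(ray('scene',[(257,221)],.094)))
print('lip',box(ray('top',[(240+67/3,150+88/3),(240+44/3,150+280/3)],.124)))
print('plain end',box(ray('top',[(240+305/3,150+278/3),(240+185/3,150+268/3)],.091)))
print('stems',box(ray('top',np.array([(427,195),(312,188),(200,183)])/3+[240,150],.09)))
E
```

```text
[[-0.03120705 -0.0901923   0.094     ]] [[-0.02953087 -0.08988651  0.094     ]]
lip [[ 0.06074146  0.14826166  0.124     ]
 [-0.06564643  0.14840006  0.124     ]]
plain end [[-0.04449402 -0.01544009  0.091     ]
 [-0.0447232   0.06310618  0.091     ]]
stems [[ 0.01767906 -0.09052919  0.09      ]
 [ 0.0159749  -0.01503534  0.09      ]
 [ 0.01307454  0.05892575  0.09      ]]
```

```bash
python3 -m pendant '[-0.045,-0.004,0,0,0,0,0, -0.045,-0.004,0,0,0,0,0, -0.045,-0.004,0,0,0,0,0, -0.045,-0.004,0,0,0,0,0, -0.045,-0.004,0,0,0,0,0, -0.045,-0.004,0,0,0,0,0, -0.045,-0.004,0,0,0,0,0, -0.045,-0.004,0,0,0,0,0, -0.045,-0.004,0,0,0,0,0, -0.048,-0.003,0,0,0,0,0]';python3 -m pendant '[0,0,0.04,0,0,0,0, 0,0,0.04,0,0,0,0, 0,0,0.02,0,0,0,0, 0,0,0.02,0,0,0,0]'; python3 -c "from h import *;st()"
```

```text
clock: 8.25
position: [0.5307, -0.093, 0.2621]
ee_rot: [2.323, 2.113, 0.002]
force: [0.6, -0.1, -0.3]
width: 0.006
gripper_force: 0.0
clock: 8.75
position: [0.5312, -0.092, 0.1411]
ee_rot: [2.324, 2.113, 0.001]
force: [0.4, 0.2, 0.6]
width: 0.005
gripper_force: 0.0
t 8.75 box [-0.0399 -0.1273  0.1411] F [0.4 0.2 0.6] turn left [ 0.001 -0.    -0.   ] w 0.005
```

```bash
python3 -m pendant '[0.002,0,0.015,0,0,0,0, 0,0,0.015,0,0,0,0, 0,0,0.015,0,0,0,0, 0,0,0.01,0,0,0,0, 0,0,0,0,0,0,0]'; python3 -c "from h import *;st()"
```

```text
clock: 9.38
position: [0.531, -0.0897, 0.085]
ee_rot: [-2.324, -2.113, 0.001]
force: [-0.8, 0.3, 0.2]
width: 0.005
gripper_force: 0.0
t 9.38 box [-0.0403 -0.1251  0.085 ] F [-0.8  0.2  0.2] turn left [-0.001  0.    -0.   ] w 0.005
```

Down in the gap with no contact. Next I'll push the lever along +y.

```bash
python3 -m pendant '[0.006,0,0,0,0,0,0, 0.006,0,0,0,0,0,0, 0.006,0,0,0,0,0,0, 0.006,0,0,0,0,0,0, 0.006,0,0,0,0,0,0, 0.006,0,0,0,0,0,0]'; python3 -c "from h import *;st()"; python3 -m pendant '[0.006,0,0,0,0,0,0, 0.006,0,0,0,0,0,0, 0.006,0.001,0,0,0,0,0, 0.004,0.003,0,0,0,0,0, 0.004,0.004,0,0,0,0,0]';  python3 -c "from h import *;st()"
```

```text
clock: 10.12
position: [0.5359, -0.0538, 0.086]
ee_rot: [2.324, 2.112, 0.002]
force: [3.6, -5.6, -1.4]
width: 0.005
gripper_force: 2.5
t 10.12 box [-0.0388 -0.0889  0.086 ] F [ 4.2 -5.2 -1.4] turn left [ 0.002  0.    -0.   ] w 0.005
clock: 10.75
position: [0.5452, -0.0282, 0.0856]
ee_rot: [-2.324, -2.113, 0.001]
force: [-2.4, -1.8, -0.3]
width: 0.004
gripper_force: 1.2
t 10.75 box [-0.0321 -0.0625  0.0856] F [-2.2 -2.  -0.3] turn left [-0.001 -0.     0.   ] w 0.004
```

```bash
python3 -m pendant '[0.003,0.004,0,0,0,0,0, 0.003,0.004,0,0,0,0,0, 0.002,0.004,0,0,0,0,0, 0,0.002,0,0,0,0,0]'; python3 -c "from h import *;st()"; python3 -m pendant '[0,0.002,0,0,0,0,0]'; python3 -c "from h import *;st()"
```

```text
clock: 11.25
position: [0.5601, -0.0215, 0.0856]
ee_rot: [-2.324, -2.114, -0.0]
force: [-3.7, 1.7, 0.9]
width: 0.005
gripper_force: 1.6
t 11.25 box [-0.0178 -0.0544  0.0856] F [-3.9  1.3  0.9] turn left [-0.    -0.001  0.   ] w 0.005
clock: 11.38
position: [0.5618, -0.0212, 0.0856]
ee_rot: [-2.323, -2.114, -0.001]
force: [-4.5, 4.1, 0.6]
width: -0.002
gripper_force: 2.0
t 11.38 box [-0.0161 -0.054   0.0856] F [-4.8  3.7  0.6] turn left [-0.001 -0.001  0.001] w -0.002
```

```bash
python3 -m pendant '[0,0.002,0,0,0,0,0, 0,0.001,0,0,0,0,0]'; python3 -c "from h import *;st()"; python3 -m pendant '[0,0.001,0,0,0,0,0]'; python3 -c "from h import *;st()"
```

```text
clock: 11.62
position: [0.564, -0.0216, 0.0855]
ee_rot: [-2.322, -2.113, 0.001]
force: [-8.3, 3.3, 4.0]
width: 0.004
gripper_force: 4.3
t 11.62 box [-0.0139 -0.0542  0.0855] F [-8.5  2.5  4. ] turn left [-0.002 -0.001  0.001] w 0.004
clock: 11.75
position: [0.5642, -0.0216, 0.0855]
ee_rot: [-2.321, -2.113, 0.003]
force: [-10.6, 4.7, 4.3]
width: 0.006
gripper_force: 5.8
t 11.75 box [-0.0137 -0.0542  0.0855] F [-11.    3.7   4.3] turn left [-0.003 -0.     0.001] w 0.006
```

It stalls with the force rising, so the lever is at its shut stop. I'll back off in -x, lift out, move clear and check.

```bash
python3 -m pendant '[0,-0.006,0,0,0,0,0, 0,-0.008,0,0,0,0,0, 0,-0.003,-0.02,0,0,0,0, 0,0,-0.05,0,0,0,0, 0,0,-0.05,0,0,0,0, 0,0,-0.05,0,0,0,0, 0.05,0,-0.01,0,0,0,0]';python3 -m pendant '[0.06,0,0,0,0,0,0, 0.06,0,0,0,0,0,0, 0.06,0,0,0,0,0,0, 0.06,0,0,0,0,0,0, 0.06,0,0,0,0,0,0, 0,0,0,0,0,0,0]'; python3 - <<'E'
from h import *
st()
t=get_image('top')
cv2.imwrite('pics/t3.png',cv2.cvtColor(t,cv2.COLOR_RGB2BGR)[120:350,70:570])
d=cv2.absdiff(t,cv2.cvtColor(cv2.imread('pics/t2full.png'),cv2.COLOR_BGR2RGB)).max(2)
for n,(x0,y0,x1,y1) in dict(can=(480,235,550,285),file=(248,300,400,335),roll=(355,138,390,172),knife=(245,138,340,170)).items():print(n,d[y0:y1,x0:x1].mean().round(1))
E
```

```text
clock: 12.62
position: [0.556, 0.0247, 0.2697]
ee_rot: [2.328, 2.099, 0.006]
force: [1.9, 0.9, -0.9]
width: 0.006
gripper_force: 0.0
clock: 13.38
position: [0.5803, 0.3336, 0.2653]
ee_rot: [-2.315, -2.12, -0.003]
force: [0.1, -0.5, 0.7]
width: 0.006
gripper_force: 0.0
t 13.38 box [-0.0313  0.301   0.2653] F [ 0.1 -0.5  0.7] turn left [-0.001 -0.003  0.007] w 0.006
can 4.2
file 4.3
roll 3.8
knife 3.6
```

View pics/t3.png

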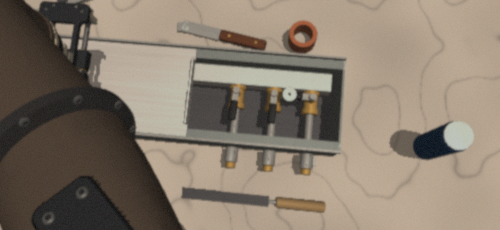

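The tag disc is now at about full-frame (359,214), beside its axis along the box. I'll check the angle before handing in.

```bash
python3 - <<'E'
from h import *
t=cv2.cvtColor(cv2.imread('pics/t3.png'),cv2.COLOR_BGR2GRAY)[82:106,280:298]
m,_,_,c=cv2.connectedComponentsWithStats((t>150).astype(np.uint8))[0:4];i=1+np.argmax(_[1:,4])
uv=c[i]+[350,202];p=box(ray('top',[uv],.094))[0];print(uv,p,'angle',np.arctan2(p[1]+.0905,.0165-p[0]), 'expected px',proj('top',O+BX*.015-BY*.046+[0,0,.094]))
E
```

```text
[359.09016393 209.6352459 ] [ 0.0236592  -0.04407193  0.094     ] angle 1.723791051991053 expected px [[359.73382083 213.99195554]]
```

The mask caught some of the manifold bar. The disc as seen, (359,214), matches the expected shut position of (359.7,214.0), and the stall agrees. Handing in.

```bash
python3 -c "from cell import *;print(sign_off())"
```

```text
the job is handed in; nothing more can be done
None
```

I slid the cover to its stop, pushed the tagged lever shut and handed the job in at about 13.4 s; in the last picture the plain levers look open and the bench things unmoved, but the hand-in returned no verdict.

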